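# Put the keyed storage tower together

### The arm

A 6-joint arm with a two-finger parallel gripper is mounted at the origin on a cart in front of the work surface, level with it; the furniture and walls round the work are solid. World frame = base frame: x ahead of the robot, y to its left, z up, the work surface at z = 0. Lengths are in mm, angles in rad, forces in N, time in s.
With the tool pointing down it reaches from about 350 to 775 mm from the base axis. Payload 7.3 kg.
Tool frame: the origin (TCP) lies on the centre line of the jaws, within the pads' length; the fingertips stand 17 mm ahead of it and the grasp point (between the pads) lies 2 mm behind it; z points along the fingers, y is the line along which they close (so a half turn about z gives the same grasp; the last joint's range is limited). The gripper opens to 92 mm and grips with 3 to 60 N. Pads are 19 mm wide; open, the fingers measure 130 mm over their backs; the gripper's body (75 mm by 190 mm) begins 47 mm behind the grasp point.
Start: joints at [-1.365, 0.342, 1.524, -0, 1.275, -0.146], TCP at [180.931, -492.856, 243.741] pointing down, gripper open.
Joint ranges: [-2.53, 2.53], [-0.77, 2.02], [0.04, 2.7], [-1, 4.14], [0.28, 2.66], [-3.11, 3.11]. Speed limits (rad/s): [2.57, 2.57, 3.14, 3.14, 3.14, 3.14].

### API

Orientations are given as [roll, pitch, yaw] about the fixed x, y, z axes, in that order (R = Rz(yaw) Ry(pitch) Rx(roll)).
In Python, from plant import bot gives the robot as it stands. The module is installed in compiled form; this text tells all that it offers.
- The arm moves only by the shell command python3 -m pendant 'ROWS'. ROWS is JSON, a list of rows, each a list of 3 entries, a list of its own where there are three numbers: the shift along the world's x, y, z as a fraction of full scale, then the turn, a rotation vector about the world's x, y, z as a fraction of full scale, then the opening, from -1 (shut) to 1 (fully open), so that 0 is half open. In form: [[[tx, ty, tz], [rx, ry, rz], claw], ...]. A call has exactly 10 rows; each row shifts and turns the commanded pose from where the row before left it; what a row does not reach is not made up. Full scale, the value 1, is 30 mm for a shift and 0.12 rad for a turn. A row lasts 1/12 s, in which the tool goes at most 41.7 mm and 7.16 degrees, less where a joint would pass 70% of its speed; a pose out of reach is approached as far as the arm can. A call with a number of a shift or a turn outside -1 to 1 is refused whole. A call with a gripper value outside its range is refused whole. The fingers move at their own pace and stop on an object; the grip force is fixed at half the most. Time passes only in rows, so rows that do not move let the fingers close, or fill a call up. It gives the time, the measured TCP pose, the force, the opening and the grip force at its end, in the units of the state.
- bot.get_obs(): the state, without advancing time (a new reading comes with each control period).
- bot.capture(name): name is "scene" or "top" or "wrist"; returns the picture (420x560x3 uint8, blue, green, red); there is no depth.
- bot.camera_params(name): a dict with "fovy" (degrees; the focal length in pixels is half the picture's height over the tangent of half this angle, whatever the lens; pixels are square), "cx", "cy" (the principal point, pixels), "camera_from_world" (4x4, takes a point from world to camera coordinates). Camera axes: x right, y down, z forward; pixel columns grow to the right and rows downward; lengths in mm; the calibration is good to about 2 mm. A picture is of the moment at which its call begins: read the wrist's pose just before it. camera_params takes no time and is no camera call; for the wrist camera it gives the pose at the moment of the call.
- bot.close_job(): hands the job in; it is judged then, once.
The state is a dict: "time": time; "joint_positions": joint angles; "dq": joint speeds; "tau": joint torques, N m; "tool_pos": TCP position; "tcp_rot": TCP orientation; "contact_force": force on the tool from outside, world axes, zero at the start; "moment": the same for the moment, N m; "grip_width": finger opening in mm; "finger_force": force on a finger pad.
Only numpy, scipy, OpenCV 4.12 (cv2) and the standard library are available. Lean on these libraries where they do the work, as an engineer would, in place of code of your own. Each camera call takes 0.05 s, during which the arm holds its last target. There are 200 camera calls.

### The job

Put the storage tower together on its black base: first the green tin on the base, then the blue tin on the green one, then the steel lid on top. Turn each part so that its notch drops over the red key of the part below and it sits fully down, flat, with the red marks in one line; set the parts down gently without dropping, forcing or tipping them, and leave everything else on the worktop where it is.

Things in the scene. Friction and masses are not known exactly. Their poses are not given: they have to be found in the camera images.
- base_center (a point): Centre of the flat seating face, 14 mm above the worktop, of the round black tower base: 92 mm diameter, 14 mm high, fixed to the worktop by its suction foot. z up. The same boss and red key as on top of the tins stand on this face; the key lies towards local -x.
- base_key (a point): Foot of the base's red key, on its seating face, 27 mm from the axis towards local -x. The key is a round-backed radial rib, 8 mm wide, 7 mm high, from radius 17 to 30.5 mm; inside it on the axis is a tapered boss, 45 mm diameter, 5 mm high.
- green_tin_center (a point): Centre of the loose, closed green tin, half-way up, 25 mm above its underside. Round, 60 mm diameter, about 0.22 kg, stands upright; z up its axis. Solid side from 8 to 46 mm up; below it a foot ring (outer radius 29, inner 25 mm, hollow inside, 8 mm deep) with one notch; on top a flat shoulder at 46 mm with boss and key. Notch and key both lie towards local -x.
- green_tin_notch (a point): Middle of the green tin's notch, at its underside, 27 mm from the axis towards local -x. The notch is 12 mm wide and 8 mm high, cut right through the foot ring, below a red mark on the side.
- green_tin_key (a point): Foot of the green tin's red key, on its shoulder 46 mm above its underside, 27 mm from the axis towards local -x. The key is a round-backed radial rib, 8 mm wide, 7 mm high, from radius 17 to 30.5 mm; inside it on the axis is a tapered boss, 45 mm diameter, 5 mm high.
- blue_tin_center (a point): Centre of the loose, closed blue tin, half-way up, 25 mm above its underside. Round, 60 mm diameter, about 0.22 kg, stands upright; z up its axis. Solid side from 8 to 46 mm up; below it a foot ring (outer radius 29, inner 25 mm, hollow inside, 8 mm deep) with one notch; on top a flat shoulder at 46 mm with boss and key. Notch and key both lie towards local -x.
- blue_tin_notch (a point): Middle of the blue tin's notch, at its underside, 27 mm from the axis towards local -x. The notch is 12 mm wide and 8 mm high, cut right through the foot ring, below a red mark on the side.
- blue_tin_key (a point): Foot of the blue tin's red key, on its shoulder 46 mm above its underside, 27 mm from the axis towards local -x. The key is a round-backed radial rib, 8 mm wide, 7 mm high, from radius 17 to 30.5 mm; inside it on the axis is a tapered boss, 45 mm diameter, 5 mm high.
- lid_knob (a point): Centre of the round wooden knob of the loose steel lid, 33 mm above the underside of the lid. Knob: 24 mm diameter from 24 to 45 mm above the underside, slightly narrower below and above, top at 48 mm. Lid: 60 mm diameter, 18 mm high without the knob, about 0.12 kg, lies upright, z up; same foot ring as the tins, notch towards local -x.
- lid_notch (a point): Middle of the lid's notch, at its underside, 27 mm from the axis towards local -x. The notch is 12 mm wide and 8 mm high, cut right through the foot ring, below a red mark on the side.
- green_tin: The green tin; origin at the centre of its underside, axes as its centre point.
- blue_tin: The blue tin; origin at the centre of its underside, axes as its centre point.
- lid: The lid; origin at the centre of its underside, axes as its knob point.
- tower_base: The tower base; origin at the centre of its underside on the worktop.
- egg_timer_mid (a point): Bystander, loose: red and white egg timer, 62 mm diameter, 54 high (mm). This point is its middle, 27 mm above its underside. To be left where it is.
- tin_half_mid (a point): Bystander, loose: low food tin, 75 mm diameter, 58 high (mm). This point is its middle, 29 mm above its underside. To be left where it is.
- jam_jar_mid (a point): Bystander, loose: jar with red lid, 65 x 69, 86 high (mm). This point is its middle, 43 mm above its underside. To be left where it is.
- salt_shaker_mid (a point): Bystander, loose: salt shaker, 44 mm diameter, 90 high (mm). This point is its middle, 45 mm above its underside. To be left where it is.
- tea_box_mid (a point): Bystander, loose: cardboard tea box, 71 (local x) x 126 (local y), 76 high (mm). This point is its middle, 38 mm above its underside. To be left where it is.
- teaspoon_mid (a point): Bystander, loose: teaspoon lying flat, 130 (local x) x 26, 11 high (mm). This point is its middle, 5 mm above its underside. To be left where it is.
- gas_lighter_mid (a point): Bystander, loose: orange and white gas lighter lying flat, 31 x 224 (local y), 20 high (mm). This point is its middle, 10 mm above its underside. To be left where it is.
Things that resemble listed ones, but are neither listed nor needed, are in the scene too. What is shaped like the blue_tin but yellow is not meant.

How it is judged:
By the outcome, as a careful person would: the job done as asked, in the order asked, and still so for the second after the job is handed in, with the robot touching nothing.
It also fails if it takes over 72 s, if anything falls off the work surface, if the arm or the gripper's body presses on something with over 40 N, if the wrist force passes 120 N, or if a joint passes its speed limit or range.

## Working session

There is one attempt and no reset: what is moved stays moved. The work goes in short steps, Python scripts to look and compute and a shell command to move; the robot and the scene stay as the last step left them, time stands still between calls to the robot, and variables do not carry over. Pictures are saved under pics/ and viewed, at most 12 in all, crops included, and the job is handed in when it is done.

```bash
mkdir -p pics; cat > h.py <<'E'
import numpy as np,cv2
from plant import bot
def cam(n):
    p=bot.camera_params(n);f=210/np.tan(np.radians(p["fovy"])/2)
    return f,p["cx"],p["cy"],np.array(p["camera_from_world"])
def ray(c,u,v,z):
    f,cx,cy,T=c;R=T[:3,:3];o=-R.T@T[:3,3]
    d=R.T@np.array([(u-cx)/f,(v-cy)/f,1]);return o+d*(z-o[2])/d[2]
def proj(c,P):
    f,cx,cy,T=c;q=T[:3,:3]@np.array(P)+T[:3,3];return f*q[0]/q[2]+cx,f*q[1]/q[2]+cy
E
python3 - <<'E'
from h import *
for n in("scene","top"):
    cv2.imwrite(f"pics/{n}0.png",bot.capture(n))
    c=cam(n);print(n,c[0],(-c[3][:3,:3].T@c[3][:3,3]).round(),c[3][:3,:3].round(2).tolist())
print(bot.get_obs())
E
```

```text
scene 522.1351955563001 [-367. -800. 1304.] [[0.75, -0.66, 0.02], [-0.46, -0.54, -0.71], [0.48, 0.52, -0.71]]
top 479.23401950073475 [ 208.  183. 1567.] [[0.02, -1.0, 0.08], [-0.98, -0.03, -0.18], [0.18, -0.07, -0.98]]
{'time': 0.1, 'joint_positions': array([-1.36503952e+00,  3.42597992e-01,  1.52488606e+00, -2.72754777e-05,
        1.27540571e+00, -1.46020727e-01]), 'dq': array([-6.09405440e-05, -2.03273240e-03, -1.75359061e-03, -4.61961973e-04,
       -2.75719177e-03, -1.16517215e-03]), 'tau': array([ 1.89004757e-03, -4.32002628e+01, -2.44697142e+01,  7.19080470e-02,
        5.26619924e-02, -6.73876025e-05]), 'tool_pos': array([ 180.83315194, -492.52403035,  243.15538951]), 'tcp_rot': array([-3.14030555e+00, -1.62926923e-04,  3.51785387e-01]), 'contact_force': array([ 0.28148073,  0.89469972, -0.35808944]), 'moment': array([-0.05155195,  0.0273088 ,  0.02230026]), 'finger_force': 0.0, 'grip_width': 91.693681227314}
```

View pics/top0.png

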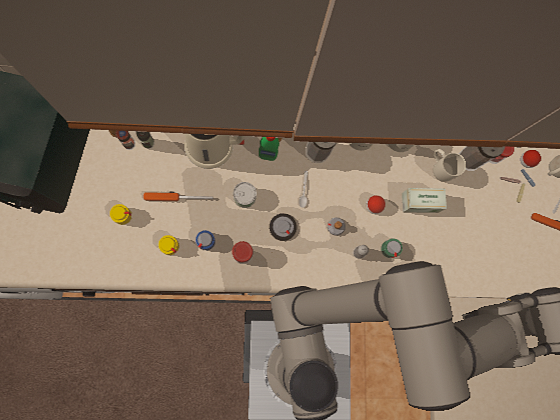

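View pics/scene0.png

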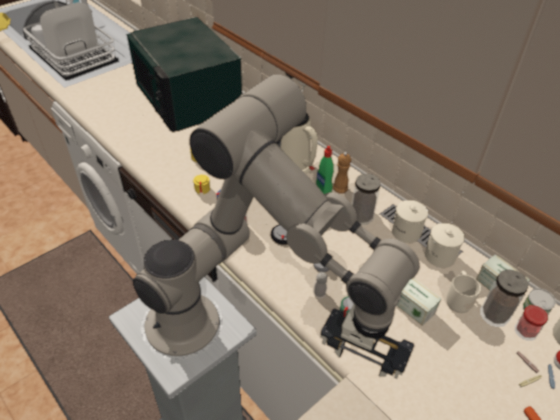

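The top view shows the base at (284,227), green tin (392,247), blue tin (205,240), lid with knob (336,227). Lookalikes: yellow tins (120,213) and (168,245), tin_half (245,194), red jar lid (242,252), and salt shaker (361,251). I'll check my choices in one close crop mosaic.

```bash
python3 - <<'E'
from h import *
im=cv2.imread("pics/top0.png");c=cam("top")
t=[]
for n,u,v,z in(("base",284,227,14),("green",392,247,46),("blue",205,240,46),("lid",336,227,18),("knob",336,227,48),("salt",361,251,90),("jam",242,252,86),("timer",376,204,54),("half",245,194,58),("yel",168,245,46)):
    print(n,ray(c,u,v,z).round())
for u,v in((284,227),(392,247),(205,240),(336,227)):
    t.append(cv2.resize(im[v-20:v+20,u-20:u+20],(300,300),interpolation=cv2.INTER_CUBIC))
cv2.imwrite("pics/m.png",np.vstack([np.hstack(t[:2]),np.hstack(t[2:])]))
E
```

```text
base [452.  59.  14.]
green [ 392. -293.   46.]
blue [398. 311.  46.]
lid [ 457. -114.   18.]
knob [ 452. -108.   48.]
salt [ 371. -179.   90.]
jam [359. 193.  86.]
timer [ 532. -240.   54.]
half [549. 190.  58.]
yel [379. 426.  46.]
```

View pics/m.png

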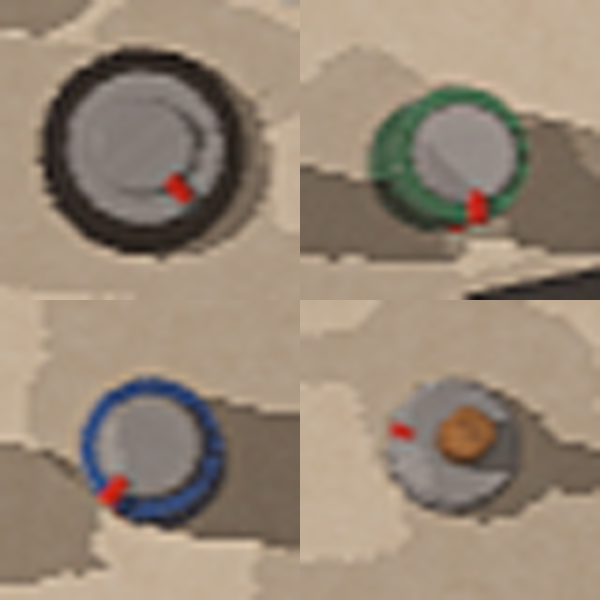

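All four are identified: grey-topped base with key lower right, green tin, blue tin and the lid with its wooden knob, each with its red mark. I'll move above the green tin, with the jaws turned along x to keep clear of the salt shaker.

```bash
python3 -m pendant '[[[0.7,0.66,0],[0,0,1],1],[[0.7,0.66,0],[0,0,1],1],[[0.7,0.66,0],[0,0,1],1],[[0.7,0.66,0],[0,0,1],1],[[0.7,0.66,0],[0,0,1],1],[[0.7,0.66,0],[0,0,1],1],[[0.7,0.66,0],[0,0,1],1],[[0.7,0.66,0],[0,0,1],1],[[0.7,0.66,0],[0,0,1],1],[[0.7,0.66,0],[0,0,1],1]]'
python3 - <<'E'
from h import *
o=bot.get_obs();c=cam("wrist");print(o["tool_pos"],o["tcp_rot"],o["dq"].round(2));cv2.imwrite("pics/w1.png",bot.capture("wrist"))
print(c[0],c[1],c[2],(-c[3][:3,:3].T@c[3][:3,3]).round(),c[3][:3,:3].round(2).tolist(),proj(c,[392,-293,46]))
E
```

```text
time: 0.93
tool_pos: [391.6, -293.6, 243.5]
tcp_rot: [-3.141, -0.0, 1.558]
contact_force: [0.3, -0.5, 0.5]
grip_width: 92.0
finger_force: 0.0
[ 391.64194388 -293.57126683  243.45459832] [-3.14117422e+00 -4.73962766e-04  1.55771901e+00] [ 0.72  0.1  -0.13 -0.    0.04 -0.72]
371.0772308810139 275.8363070872995 202.90172885260085 [ 393. -224.  385.] [[1.0, -0.01, 0.0], [-0.01, -0.97, 0.26], [-0.0, -0.26, -0.97]] (np.float64(275.7149906249479), np.float64(180.28751137836778))
```

View pics/w1.png

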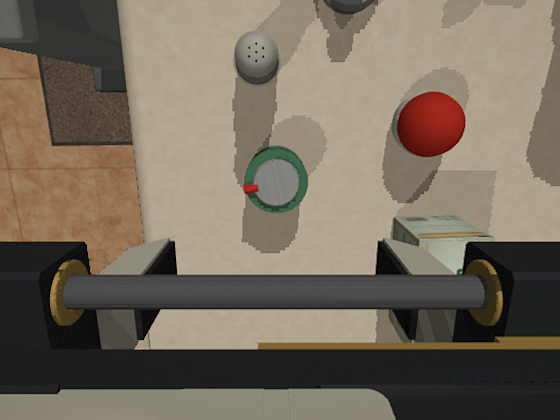

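The wrist view shows the green tin at (275,180) with its key at (250,188), the salt shaker at (257,55), and the timer at (430,125). I'll measure the tin accurately here.

```bash
cat >> h.py <<'E'
from scipy.optimize import least_squares
def mask(im,col):
    h=cv2.cvtColor(im,cv2.COLOR_BGR2HSV);H,S,V=cv2.split(h)
    if col=="red": return (((H<6)|(H>172))&(S>150)&(V>90)).astype(np.uint8)
    if col=="green": return ((H>60)&(H<90)&(S>80)).astype(np.uint8)
    if col=="blue": return ((H>100)&(H<125)&(S>90)).astype(np.uint8)
    if col=="dark": return (V<70).astype(np.uint8)
def near(m,u,v,r):
    k=np.zeros_like(m);cv2.circle(k,(int(u),int(v)),r,1,-1);return m*k
def circ(c,m,z,R,far=True):
    """circle of radius R at height z, fitted to the outer contour's far half"""
    cs,_=cv2.findContours(m,cv2.RETR_EXTERNAL,cv2.CHAIN_APPROX_NONE)
    p=cv2.convexHull(np.vstack(cs))[:,0] if False else max(cs,key=len)[:,0]
    P=np.array([ray(c,u,v,z)[:2] for u,v in p]);o=(-c[3][:3,:3].T@c[3][:3,3])[:2]
    x=P.mean(0);d=(x-o)/np.linalg.norm(x-o)
    for _ in range(3):
        Q=P[(P-x)@d>-2] if far else P
        s=least_squares(lambda x:np.hypot(*(Q-x).T)-R,x,loss="soft_l1");x=s.x
    return x,np.abs(s.fun).mean(),np.hypot(*(Q-x).T).mean()
def keyang(c,m,z,x,lo=18,hi=29):
    v,u=np.nonzero(m);P=np.array([ray(c,a,b,z)[:2] for a,b in zip(u,v)])-x
    r=np.hypot(*P.T);P=P[(r>lo)&(r<hi)];a=P.mean(0)
    return np.degrees(np.arctan2(a[1],a[0])),np.hypot(*a),len(P),(r.min(),r.max())
E
python3 - <<'E'
from h import *
c=cam("wrist");im=bot.capture("wrist");cv2.imwrite("pics/w2.png",im);print(bot.get_obs()["tool_pos"],bot.get_obs()["tcp_rot"])
u,v=proj(c,[392,-293,46]);g=near(mask(im,"green"),u,v,45);r=near(mask(im,"red"),u,v,45)
x,e,R=circ(c,g|r,46,30);print(x,e,R);print(keyang(c,r,52,x))
g=(near(mask(im,"green"),u,v,45));
# inner hole (boss) check
cs,h=cv2.findContours(g,cv2.RETR_CCOMP,cv2.CHAIN_APPROX_NONE)
# second view: top camera
c=cam("top");t=bot.capture("top");u,v=proj(c,[x[0],x[1],46])
r=near(mask(t,"red"),u,v,16);print("top",keyang(c,r,52,x))
u,v=proj(c,[452,59,14]);D=near(mask(t,"dark"),u,v,22);r=near(mask(t,"red"),u,v,16)
b=circ(c,D,14,46,False);print("base",b,keyang(c,r,20,b[0]))
E
```

```text
[ 392.92770723 -292.14188695  243.42972477] [ 3.14122879e+00 -1.41031576e-03  1.55916400e+00]
[ 392.06457745 -292.94262453] 0.7952459788906955 29.55096945184941
(np.float64(-165.29755647546892), np.float64(23.582289165360507), 92, (np.float64(17.997420185933013), np.float64(30.63883572256797)))
top (np.float64(nan), np.float64(nan), 0, (np.float64(33.01220924525391), np.float64(33.23061707482257)))
base (array([452.60189701,  62.55046326]), np.float64(3.404515179205986), np.float64(42.59548482079402)) (np.float64(-137.68098084635236), np.float64(23.090060868746), 7, (np.float64(17.458809863545042), np.float64(26.87746731598114)))h.py:32: RuntimeWarning: Mean of empty slice.
  r=np.hypot(*P.T);P=P[(r>lo)&(r<hi)];a=P.mean(0)
  ret = um.true_divide(
```

```bash
python3 -m pendant '[[[-0.03,-0.03,-0.9],[0,0,0],1],[[0,0,-0.9],[0,0,0],1],[[0,0,-0.9],[0,0,0],1],[[0,0,-0.9],[0,0,0],1],[[0,0,-0.9],[0,0,0],1],[[0,0,-0.9],[0,0,0],1],[[0,0,-0.9],[0,0,0],1],[[0,0,-0.6],[0,0,0],1],[[0,0,-0.23],[0,0,0],1],[[0,0,0],[0,0,0],1]]'
python3 -m pendant '[[[0,0,0],[0,0,0],0.2],[[0,0,0],[0,0,0],0.2],[[0,0,0],[0,0,0],0],[[0,0,0],[0,0,0],-0.2],[[0,0,0],[0,0,0],-0.5],[[0,0,0],[0,0,0],-1],[[0,0,0],[0,0,0],-1],[[0,0,0],[0,0,0],-1],[[0,0,0],[0,0,0],-1],[[0,0,0],[0,0,0],-1]]'
```

```text
time: 1.92
tool_pos: [388.7, -295.7, 28.4]
tcp_rot: [-3.139, -0.002, 1.55]
contact_force: [-0.3, -0.1, 0.2]
grip_width: 91.9
finger_force: 0.0
time: 2.75
tool_pos: [390.5, -296.1, 30.5]
tcp_rot: [3.14, 0.001, 1.552]
contact_force: [-0.0, 0.4, 5.1]
grip_width: 59.1
finger_force: 30.0
```

```bash
python3 -m pendant '[[[0,0,0.2],[0,0,0],-1],[[0,0,0.5],[0,0,0],-1],[[0,0,0.9],[0,0,0],-1],[[0,0,0.9],[0,0,0],-1],[[0,0,0.9],[0,0,0],-1],[[0,0,0.9],[0,0,0],-1],[[0,0,0.6],[0,0,0],-1],[[0.1,0.3,0.1],[0,0,0],-1],[[0.1,0.7,0],[0,0,0],-1],[[0.2,0.9,0],[0,0,0],-1]]'
python3 -m pendant '[[[0.2,0.9,0],[0,0,0.4],-1],[[0.2,0.9,0],[0,0,0.4],-1],[[0.2,0.9,0],[0,0,0.5],-1],[[0.2,0.9,0],[0,0,0.5],-1],[[0.2,0.9,0],[0,0,0.5],-1],[[0.2,0.9,0],[0,0,0.5],-1],[[0.2,0.9,0],[0,0,0.5],-1],[[0.2,0.7,0],[0,0,0.4],-1],[[0.1,0.4,0],[0,0,0.2],-1],[[0,0,0],[0,0,0],-1]]'
python3 -m pendant '[[[0,0,0],[0,0,0],-1],[[0,0,0],[0,0,0],-1],[[0,0,0],[0,0,0],-1],[[0,0,0],[0,0,0],-1],[[0,0,0],[0,0,0],-1],[[0,0,0],[0,0,0],-1],[[0,0,0],[0,0,0],-1],[[0,0,0],[0,0,0],-1],[[0,0,0],[0,0,0],-1],[[0,0,0],[0,0,0],-1]]'
python3 - <<'E'
from h import *
for i in range(4):
    o=bot.get_obs();c=cam("wrist");im=bot.capture("wrist");print(o["tool_pos"].round(1),o["tcp_rot"].round(3),c[3][:3,3].round(1))
cv2.imwrite("pics/w3.png",im)
u,v=proj(c,[452,60,14]);print(u,v)
E
```

```text
time: 3.58
tool_pos: [401.4, -238.2, 179.0]
tcp_rot: [-3.141, -0.001, 1.55]
contact_force: [1.2, -0.4, -3.2]
grip_width: 59.2
finger_force: 30.0
time: 4.42
tool_pos: [452.2, -13.8, 178.5]
tcp_rot: [-3.14, -0.002, 2.024]
contact_force: [-0.6, 1.2, -3.6]
grip_width: 59.1
finger_force: 30.0
time: 5.25
tool_pos: [453.0, -16.8, 179.9]
tcp_rot: [3.141, 0.0, 2.02]
contact_force: [0.5, -0.0, -4.1]
grip_width: 59.2
finger_force: 30.0
[453.  -16.8 179.9] [3.141 0.    2.02 ] [-401.3 -220.8  272.8]
[453.  -16.8 179.8] [ 3.142 -0.     2.02 ] [-401.2 -220.8  272.8]
[453.  -16.7 179.8] [3.141 0.    2.02 ] [-401.2 -220.8  272.8]
[453.  -16.7 179.8] [3.141 0.    2.02 ] [-401.2 -220.8  272.8]
315.7931614344762 103.04981575162296
```

View pics/w3.png

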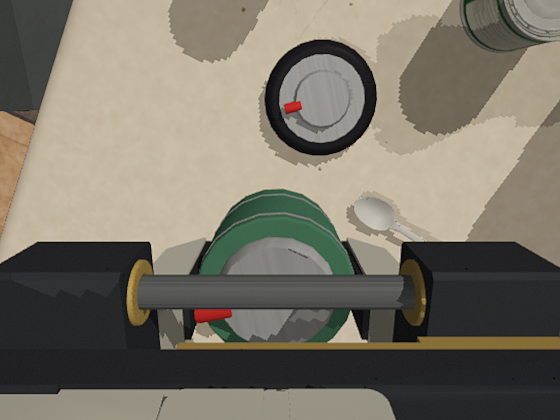

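The base is at (321,97) with its key at (292,107); the green tin in the jaws has its key visible at (212,315). I'll measure both in this picture.

```bash
python3 - <<'E'
from h import *
c=cam("wrist");im=cv2.imread("pics/w3.png");T=np.array([453,-16.75,179.8]);yw=2.02
D=near(mask(im,"dark"),321,97,63);red=mask(im,"red");r=near(red,292,107,20)
for far in(False,True):
    b=circ(c,D,14,46,far);print("base",b,keyang(c,r,21,b[0]))
cs,_=cv2.findContours(D,cv2.RETR_CCOMP,cv2.CHAIN_APPROX_NONE);cs=sorted(cs,key=len)[::-1][:2]
for k in cs:
    (x,y),ax,an=cv2.fitEllipse(k);print((x,y),ax,ray(c,x,y,14))
# in hand
f=np.array([np.cos(yw),np.sin(yw),0]);s=np.array([np.sin(yw),-np.cos(yw),0])
for h in(-20,0,15.5): print("tcp axis proj",h,proj(c,T+[0,0,h]),proj(c,T+f*3.2+[0,0,h]))
g=mask(im,"green");g=near(g,277,260,95)
for v in(200,215,230,245,260):
    u=np.nonzero(g[v])[0];print(v,u.min(),u.max(),(u.min()+u.max())/2)
rh=near(red,212,312,30);vv,uu=np.nonzero(rh);z=T[2]+15.5+7
P=np.array([ray(c,a,b,z) for a,b in zip(uu,vv)])-T
print("hand key along f,s:",(P@f).min(),(P@f).max(),(P@s).min(),(P@s).max())
# front edge of tin: topmost pixel at the column centre = nearest-camera wall, lower solid edge z=-22 rel
v0=np.nonzero(g[:,277])[0].min();print("front lower edge",v0,[(h,((ray(c,277,v0,T[2]+h)-T)@f).round(1)) for h in(-22.5,-30.5)])
E
```

```text
base (array([454.00383956,  63.73646546]), np.float64(2.0300041151062858), np.float64(43.96999588489372)) (np.float64(-140.86562091771142), np.float64(23.52716887419965), 133, (np.float64(16.600205275446815), np.float64(29.368661895187273)))
base (array([451.8000737 ,  62.74414474]), np.float64(0.7951626234728841), np.float64(45.48033753515914)) (np.float64(-139.25199082864938), np.float64(22.393298376812925), 114, (np.float64(14.31030163931346), np.float64(26.998206291459045)))
(320.3417663574219, 97.15241241455078) (109.74472045898438, 115.29891204833984) [453.17562885  65.60759231  14.        ]
(321.5292663574219, 97.9325180053711) (86.27577209472656, 90.59583282470703) [454.30411484  65.48846163  14.        ]
tcp axis proj -20 (np.float64(275.10724502098896), np.float64(256.5213257185393)) (np.float64(275.10604214555366), np.float64(250.14334028418656))
tcp axis proj 0 (np.float64(275.0727233422106), np.float64(275.66152652294227)) (np.float64(275.0711831112907), np.float64(268.5843044710672))
tcp axis proj 15.5 (np.float64(275.0393886123416), np.float64(294.1436353319862)) (np.float64(275.0374829501012), np.float64(286.4122070141581))
200 242 310 276.0
215 228 323 275.5
230 218 334 276.0
245 209 339 274.0
260 204 348 276.0
hand key along f,s: -7.334145630831362 -2.050065699809613 -29.257651517026954 -15.836614999040707
front lower edge 190 [(-22.5, np.float64(31.4)), (-30.5, np.float64(29.5))]
```

```bash
cat >> h.py <<'E'
def inner(c,D,z,i=1):
    """circle through ray-cast contour (i=0 outer, 1 inner hole)"""
    cs,h=cv2.findContours(D,cv2.RETR_CCOMP,cv2.CHAIN_APPROX_NONE)
    k=max([q for q,hh in zip(cs,h[0]) if (hh[3]>=0)==bool(i)],key=len)[:,0]
    P=np.array([ray(c,u,v,z)[:2] for u,v in k])
    s=least_squares(lambda p:np.hypot(*(P-p[:2]).T)-p[2],[*P.mean(0),40],loss="soft_l1",f_scale=.5)
    return s.x.round(2),np.abs(s.fun).mean().round(2)
def handkey(c,m,T,yw,zf,side=-1):
    """line of in-hand key's back edge -> (angle of key from f, f0)"""
    f=np.array([np.cos(yw),np.sin(yw),0]);s=np.array([np.sin(yw),-np.cos(yw),0])
    cols=[u for u in range(m.shape[1]) if m[:,u].sum()>3]
    P=np.array([ray(c,u,np.nonzero(m[:,u])[0].max(),T[2]+zf+4.9) for u in cols])-T
    a,b=P@f,P@s;k=(b>b.min()+3)&(b<b.max()-1)
    q=np.polyfit(b[k],a[k],1);return q,np.degrees(np.arctan(q[0])),q[1]+3.5/np.cos(np.arctan(q[0])),(b.min(),b.max())
E
python3 - <<'E'
from h import *
c=cam("wrist");im=cv2.imread("pics/w3.png");T=np.array([453,-16.75,179.8]);yw=2.02
D=near(mask(im,"dark"),321,97,63);red=mask(im,"red");r=near(red,292,107,20)
print(inner(c,D,14,1),inner(c,D,14,0))
b=inner(c,D,14,1)[0][:2];
for z in(18,21):print(keyang(c,r,z,b,10,33))
v,u=np.nonzero(r);P=np.array([ray(c,a,e,21)[:2] for a,e in zip(u,v)]);w,V=np.linalg.eigh(np.cov(P.T));print("key pca",np.degrees(np.arctan2(V[1,1],V[0,1])),P.mean(0))
print(handkey(c,near(red,212,312,30),T,yw,15.5))
c=cam("top");t=cv2.imread("pics/top0.png");D=near(mask(t,"dark"),284,227,20);print("top",inner(c,D,14,1),inner(c,D,14,0))
E
```

```text
(array([454.76,  64.55,  34.57]), np.float64(0.19)) (array([453.91,  64.09,  43.97]), np.float64(0.2))
(np.float64(-140.33631459117694), np.float64(24.06597534882541), 153, (np.float64(17.530001003992034), np.float64(30.3923463475371)))
(np.float64(-140.4686817396164), np.float64(24.18885525490576), 153, (np.float64(17.710227112999775), np.float64(30.45566098360905)))
key pca -140.95013206349424 [436.10369752  49.15379604]
(array([ 0.20458765, -2.9707364 ]), np.float64(11.562451307035069), np.float64(0.6017609465965048), (np.float64(-29.777026405130748), np.float64(-16.157013837055548)))
top (array([455.31,  62.6 ,  36.66]), np.float64(0.87)) (array([453.1 ,  62.8 ,  42.86]), np.float64(0.86))
```

```bash
python3 - <<'E'
from h import *
c=list(cam("wrist"));
# camera pose at w2: rigid wrt tool; rebuild from current tool pose (yaw 2.02) 
yw=2.02;T=np.array([453,-16.75,179.8])
def Rz(a):return np.array([[np.cos(a),-np.sin(a),0],[np.sin(a),np.cos(a),0],[0,0,1]])
M=c[3];A=np.eye(4);A[:3,:3]=Rz(yw);A[:3,3]=T
CT=M@A   # camera from (yawed) tool
for n,t2,y2 in(("w2",[392.9,-292.1,243.4],1.559),("w1",[391.6,-293.6,243.5],1.558)):
    B=np.eye(4);B[:3,:3]=Rz(y2);B[:3,3]=t2;c[3]=CT@np.linalg.inv(B)
    im=cv2.imread(f"pics/{n}.png");u,v=275,180
    g=near(mask(im,"green"),u,v,45);r=near(mask(im,"red"),u,v,45)
    x=inner(c,g|r,46,1);b=circ(c,g|r,46,30)
    vv,uu=np.nonzero(r);P=np.array([ray(c,a,e,52)[:2] for a,e in zip(uu,vv)]);w,V=np.linalg.eigh(np.cov(P.T))
    print(n,x,b,P.mean(0),np.degrees(np.arctan2(V[1,1],V[0,1])),np.sqrt(w),[np.degrees(np.arctan2(*(P.mean(0)-q)[::-1])) for q in(x[0][:2],b[0])])
    print(uu.min(),uu.max(),vv.min(),vv.max())
E
```

```text
w2 (array([ 390.14, -297.59,   23.25]), np.float64(0.67)) (array([ 390.17449675, -295.31320476]), np.float64(0.8067922164688355), np.float64(29.54077341806832)) [ 366.54490787 -301.16037367] -176.00077837745826 [2.08708493 3.69780308] [np.float64(-171.39536723698464), np.float64(-166.10128668593455)]
240 254 188 196
w1 (array([ 392.16, -295.63,   23.21]), np.float64(0.57)) (array([ 391.93525437, -293.25662405]), np.float64(0.7522858832948546), np.float64(29.611697200239817)) [ 368.32526735 -299.3195038 ] -173.1330089015638 [2.0930941  3.67000783] [np.float64(-171.20072251292703), np.float64(-165.59802975625487)]
243 257 184 193
```

Base: centre (454.5, 64.4), key at −140.5°. Tin in hand: f0 ≈ 0.6 mm, key at −142.7°. I need +0.038 rad and (+1.7, +80.6) mm, then a lowering to just above the key.

```bash
python3 -m pendant '[[[0.02,0.4,0],[0,0,0.1],-1],[[0.02,0.8,0],[0,0,0.1],-1],[[0.02,0.8,0],[0,0,0.12],-1],[[0,0.5,0],[0,0,0],-1],[[0,0.19,-0.3],[0,0,0],-1],[[0,0,-0.8],[0,0,0],-1],[[0,0,-0.9],[0,0,0],-1],[[0,0,-0.9],[0,0,0],-1],[[0,0,-0.8],[0,0,0],-1],[[0,0,-0.41],[0,0,0],-1]]'
python3 -m pendant '[[[0,0,0],[0,0,0],-1],[[0,0,0],[0,0,0],-1],[[0,0,0],[0,0,0],-1],[[0,0,0],[0,0,0],-1],[[0,0,0],[0,0,0],-1],[[0,0,0],[0,0,0],-1],[[0,0,0],[0,0,0],-1],[[0,0,0],[0,0,0],-1],[[0,0,0],[0,0,0],-1],[[0,0,0],[0,0,0],-1]]'
```

```text
time: 6.28
tool_pos: [453.2, 63.5, 53.6]
tcp_rot: [-3.138, -0.002, 2.058]
contact_force: [-0.8, -0.0, -3.3]
grip_width: 59.0
finger_force: 30.0
time: 7.12
tool_pos: [454.9, 63.9, 56.6]
tcp_rot: [3.141, 0.0, 2.058]
contact_force: [0.3, 0.1, -3.1]
grip_width: 59.2
finger_force: 30.0
```

```bash
python3 -m pendant '[[[0,0,-0.03],[0,0,0],-1],[[0,0,-0.03],[0,0,0],-1],[[0,0,-0.03],[0,0,0],-1],[[0,0,-0.03],[0,0,0],-1],[[0,0,-0.03],[0,0,0],-1],[[0,0,-0.03],[0,0,0],-1],[[0,0,-0.03],[0,0,0],-1],[[0,0,-0.03],[0,0,0],-1],[[0,0,0],[0,0,0],-1],[[0,0,0],[0,0,0],-1]]'
python3 -m pendant '[[[0,0,-0.02],[0,0,0],-1],[[0,0,-0.02],[0,0,0],-1],[[0,0,-0.02],[0,0,0],-1],[[0,0,-0.02],[0,0,0],-1],[[0,0,-0.01],[0,0,0],-1],[[0,0,0],[0,0,0],-1],[[0,0,0],[0,0,0],-1],[[0,0,0],[0,0,0],-1],[[0,0,0],[0,0,0],-1],[[0,0,0],[0,0,0],-1]]'
```

```text
time: 7.95
tool_pos: [454.8, 63.9, 49.3]
tcp_rot: [-3.142, -0.0, 2.058]
contact_force: [1.0, -0.2, -2.9]
grip_width: 59.1
finger_force: 30.0
time: 8.78
tool_pos: [454.9, 64.0, 46.7]
tcp_rot: [3.141, 0.0, 2.058]
contact_force: [0.2, 0.7, -3.3]
grip_width: 59.2
finger_force: 30.0
```

```bash
python3 -m pendant '[[[0,0,-0.02],[0,0,0],-1],[[0,0,-0.02],[0,0,0],-1],[[0,0,-0.02],[0,0,0],-1],[[0,0,-0.02],[0,0,0],-1],[[0,0,0],[0,0,0],-1],[[0,0,0],[0,0,0],-1],[[0,0,0],[0,0,0],-1],[[0,0,0],[0,0,0],-1],[[0,0,0],[0,0,0],-1],[[0,0,0],[0,0,0],-1]]'
```

```text
time: 9.62
tool_pos: [454.8, 64.0, 44.5]
tcp_rot: [3.141, 0.0, 2.058]
contact_force: [-2.2, 0.2, 5.7]
grip_width: 59.1
finger_force: 30.0
```

```bash
python3 -m pendant '[[[0,0,0],[0,0,0],0],[[0,0,0],[0,0,0],0.5],[[0,0,0],[0,0,0],1],[[0,0,0],[0,0,0],1],[[0,0,0],[0,0,0],1],[[0,0,0.3],[0,0,0],1],[[0,0,0.8],[0,0,0],1],[[0,0,1],[0,0,0],1],[[0,0,1],[0,0,0],1],[[0,0,1],[0,0,0],1]]'
python3 -m pendant '[[[0,0.2,0.8],[0,0,-0.2],1],[[-0.1,0.4,0.3],[0,0,-0.4],1],[[-0.3,0.8,0],[0,0,-0.5],1],[[-0.3,0.9,0],[0,0,-0.5],1],[[-0.3,0.9,0],[0,0,-0.5],1],[[-0.3,0.9,0],[0,0,-0.5],1],[[-0.3,0.9,0],[0,0,-0.5],1],[[-0.2,0.8,0],[0,0,-0.5],1],[[-0.2,0.6,0],[0,0,-0.4],1],[[-0.2,0.2,0],[0,0,-0.2],1]]'
python3 -m pendant '[[[0,0,0],[0,0,0],1],[[0,0,0],[0,0,0],1],[[0,0,0],[0,0,0],1],[[0,0,0],[0,0,0],1],[[0,0,0],[0,0,0],1],[[0,0,0],[0,0,0],1],[[0,0,0],[0,0,0],1],[[0,0,0],[0,0,0],1],[[0,0,0],[0,0,0],1],[[0,0,0],[0,0,0],1]]'
python3 - <<'E'
from h import *
o=bot.get_obs();c=cam("wrist");im=bot.capture("wrist");print(o["tool_pos"],o["tcp_rot"],proj(c,[398,311,46]))
cv2.imwrite("pics/w4.png",im);t=bot.capture("top");cv2.imwrite("pics/t4.png",t)
a=cv2.resize(t[195:265,220:340],(560,327),interpolation=cv2.INTER_CUBIC)
cv2.imwrite("pics/v4.png",cv2.resize(np.vstack([im[:300],a]),(500,560)))
E
```

```text
time: 10.45
tool_pos: [454.5, 64.0, 169.1]
tcp_rot: [3.142, -0.0, 2.058]
contact_force: [1.1, -1.0, 0.4]
grip_width: 91.9
finger_force: 0.0
time: 11.28
tool_pos: [388.3, 264.2, 200.9]
tcp_rot: [3.141, -0.001, 1.554]
contact_force: [-0.1, -0.3, 0.5]
grip_width: 91.9
finger_force: 0.0
time: 12.12
tool_pos: [388.9, 261.9, 200.2]
tcp_rot: [3.142, 0.0, 1.554]
contact_force: [-0.6, -0.8, -0.3]
grip_width: 92.1
finger_force: 0.0
[388.86668266 261.89574164 200.20760822] [3.14154433e+00 5.24700422e-05 1.55415327e+00] (np.float64(285.8511086442463), np.float64(130.15404947354835))
```

View pics/v4.png

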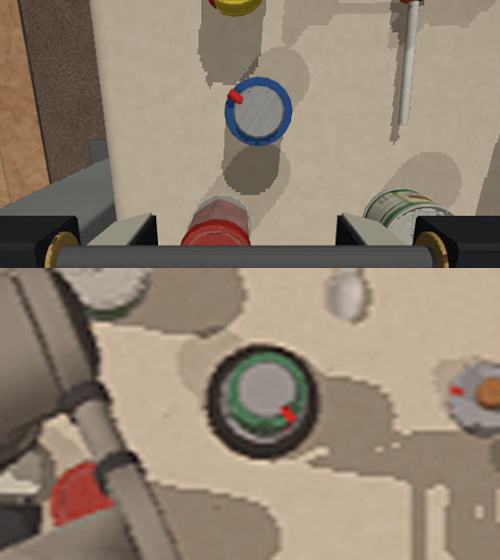

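The green tin sits upright on the base with its key at lower right. In the wrist view the blue tin is at about (289,124) in full-picture pixels, with its key at (263,109).

```bash
python3 - <<'E'
from h import *
c=cam("wrist");im=cv2.imread("pics/w4.png");u,v=289,124
g=near(mask(im,"blue"),u,v,48);r=near(mask(im,"red"),u,v,45)
x=circ(c,g|r,46,30);y=inner(c,g|r,46,0);b=inner(c,g|r,48,1);print(x,y,b)
for z in(50,53):
  for q in(x[0],b[0][:2]):print(keyang(c,r,z,q,10,33))
vv,uu=np.nonzero(r);P=np.array([ray(c,a,e,52)[:2] for a,e in zip(uu,vv)]);w,V=np.linalg.eigh(np.cov(P.T));print(np.degrees(np.arctan2(V[1,1],V[0,1])),np.sqrt(w))
E
```

```text
(array([399.63425154, 315.88498958]), np.float64(0.41287268958073375), np.float64(29.771286060303233)) (array([400.4 , 314.82,  28.98]), np.float64(0.23)) (array([400.51, 314.64,  22.67]), np.float64(0.51))
(np.float64(146.9337648511283), np.float64(22.597172860218883), 163, (np.float64(15.819063031586575), np.float64(28.836686168908823)))
(np.float64(145.58447918699656), np.float64(24.017021299370942), 163, (np.float64(17.206205894796195), np.float64(30.27760946660292)))
(np.float64(146.7331486195908), np.float64(22.532004509852232), 163, (np.float64(15.818460572651231), np.float64(28.710569566967376)))
(np.float64(145.3921441450315), np.float64(23.953725633788423), 163, (np.float64(17.2089744091371), np.float64(30.15269712427303)))
143.63917956161546 [2.03364099 3.6303517 ]
```

```bash
python3 -m pendant '[[[0.2,0.6,0],[0,0,0],1],[[0.18,0.8,0],[0,0,0],1],[[0,0.36,-0.3],[0,0,0],1],[[0,0,-0.8],[0,0,0],1],[[0,0,-0.9],[0,0,0],1],[[0,0,-0.9],[0,0,0],1],[[0,0,-0.9],[0,0,0],1],[[0,0,-0.9],[0,0,0],1],[[0,0,-0.6],[0,0,0],1],[[0,0,-0.36],[0,0,0],1]]'
python3 -m pendant '[[[0,0,0],[0,0,0],0.6],[[0,0,0],[0,0,0],0.4],[[0,0,0],[0,0,0],0.3],[[0,0,0],[0,0,0],0.2],[[0,0,0],[0,0,0],-1],[[0,0,0],[0,0,0],-1],[[0,0,0],[0,0,0],-1],[[0,0,0],[0,0,0],-1],[[0,0,0],[0,0,0],-1],[[0,0,0],[0,0,0],-1]]'
```

```text
time: 13.05
tool_pos: [398.4, 313.7, 27.5]
tcp_rot: [-3.138, 0.002, 1.555]
contact_force: [-0.5, 0.1, 1.3]
grip_width: 91.9
finger_force: 0.0
time: 13.88
tool_pos: [400.6, 315.0, 31.3]
tcp_rot: [3.14, -0.001, 1.554]
contact_force: [-0.2, -0.6, 6.0]
grip_width: 59.1
finger_force: 30.0
```

```bash
python3 -m pendant '[[[0,0,0.2],[0,0,0],-1],[[0,0,0.5],[0,0,0],-1],[[0,0,0.9],[0,0,0],-1],[[0,0,0.9],[0,0,0],-1],[[0,0,0.9],[0,0,0],-1],[[0,0,0.9],[0,0,0],-1],[[0,0,0.9],[0,0,0],-1],[[0.1,-0.2,0.7],[0,0,0.3],-1],[[0.2,-0.5,0.3],[0,0,0.6],-1],[[0.4,-0.8,0.1],[0,0,0.8],-1]]'
python3 -m pendant '[[[0.4,-0.9,0],[0,0,0.9],-1],[[0.4,-0.9,0],[0,0,0.9],-1],[[0.4,-0.9,0],[0,0,0.9],-1],[[0.4,-0.9,0],[0,0,0.9],-1],[[0.4,-0.9,0],[0,0,0.9],-1],[[0.4,-0.9,0],[0,0,0.9],-1],[[0.4,-0.9,0],[0,0,0.9],-1],[[0.4,-0.7,0],[0,0,0.9],-1],[[0.3,-0.4,0],[0,0,0.9],-1],[[0,-0.17,0],[0,0,0.7],-1]]'
python3 -m pendant '[[[0,0,0],[0,0,0.33],-1],[[0,0,0],[0,0,0],-1],[[0,0,0],[0,0,0],-1],[[0,0,0],[0,0,0],-1],[[0,0,0],[0,0,0],-1],[[0,0,0],[0,0,0],-1],[[0,0,0],[0,0,0],-1],[[0,0,0],[0,0,0],-1],[[0,0,0],[0,0,0],-1],[[0,0,0],[0,0,0],-1]]'
python3 - <<'E'
from h import *
o=bot.get_obs();c=cam("wrist");im=bot.capture("wrist");print(o["tool_pos"],o["tcp_rot"],proj(c,[454.5,64.3,60]))
cv2.imwrite("pics/w5.png",im)
E
```

```text
time: 14.72
tool_pos: [421.1, 270.8, 221.8]
tcp_rot: [3.138, -0.002, 1.764]
contact_force: [0.8, 0.5, -3.0]
grip_width: 58.9
finger_force: 30.0
time: 15.55
tool_pos: [527.4, 40.3, 219.2]
tcp_rot: [-3.141, 0.0, 2.817]
contact_force: [-0.1, 0.4, -2.0]
grip_width: 59.0
finger_force: 30.0
time: 16.38
tool_pos: [526.2, 42.7, 219.5]
tcp_rot: [3.142, 0.0, 2.854]
contact_force: [0.4, -0.3, -2.3]
grip_width: 59.3
finger_force: 30.0
[526.23441079  42.70337268 219.45494383] [3.14153409e+00 5.48119880e-05 2.85385249e+00] (np.float64(276.11750061723154), np.float64(95.61593575039684))
```

View pics/w5.png

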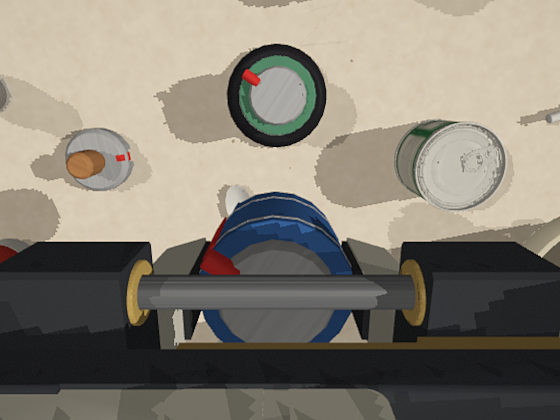

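The green tin in the tower is at (278,95) with its key at (251,77); the blue tin is in hand with its key at about (222,264). The lid is at (100,158) with its mark at (123,156). I'll measure all of these.

```bash
python3 - <<'E'
from h import *
c=cam("wrist");im=cv2.imread("pics/w5.png");T=np.array([526.23,42.7,219.45]);yw=2.8538
g=near(mask(im,"green"),278,95,45);r=near(mask(im,"red"),251,77,20)
x=circ(c,g|r,60,30);y=inner(c,g|r,60,0);b=inner(c,g|r,62,1);print("green",x,y,b)
D=near(mask(im,"dark"),278,95,56);print("base",inner(c,D,14,0))
for q in(x[0],y[0][:2],b[0][:2]):print(keyang(c,r,66,q,10,33))
vv,uu=np.nonzero(r);P=np.array([ray(c,a,e,66)[:2] for a,e in zip(uu,vv)]);w,V=np.linalg.eigh(np.cov(P.T));print("pca",np.degrees(np.arctan2(V[1,1],V[0,1])),P.mean(0))
f=np.array([np.cos(yw),np.sin(yw),0]);s=np.array([np.sin(yw),-np.cos(yw),0])
H=cv2.cvtColor(im,cv2.COLOR_BGR2HSV);R=((H[...,0]<8)|(H[...,0]>170))&(H[...,1]>120)&(H[...,2]>50)
R=near(R.astype(np.uint8),220,255,45);vv,uu=np.nonzero(R);print("hand red px",uu.min(),uu.max(),vv.min(),vv.max())
for v in range(vv.min(),vv.max()+1,4): print(v,uu[vv==v].min(),uu[vv==v].max(),im[v,uu[vv==v].min()+1],end="; ")
bm=near(mask(im,"blue"),277,260,95)
v0=np.nonzero(bm[:,277])[0].min();print("\nfront",v0,[((ray(c,277,v0,T[2]+h)-T)@f).round(1) for h in(-23.3,-31.3)])
# lid
H=cv2.cvtColor(im,cv2.COLOR_BGR2HSV)
m=near(mask(im,"red"),123,156,14);vv,uu=np.nonzero(m);print("lid mark",uu.mean(),vv.mean(),len(uu),ray(c,uu.mean(),vv.mean(),18))
cv2.imwrite("pics/v5.png",np.hstack([cv2.resize(im[220:345,190:290],None,fx=4,fy=4,interpolation=cv2.INTER_CUBIC),cv2.resize(im[120:200,55:145],(400,500),interpolation=cv2.INTER_CUBIC)]))
E
```

```text
green (array([455.50238621,  64.45626187]), np.float64(0.4907612568517869), np.float64(29.856109671433916)) (array([454.65,  65.11,  29.19]), np.float64(0.38)) (array([455.08,  65.18,  22.94]), np.float64(0.48))
base (array([454.7 ,  64.42,  43.88]), np.float64(0.24))
(np.float64(-141.83498205354496), np.float64(24.38718904112644), 178, (np.float64(17.569027068999755), np.float64(30.788476647456687)))
(np.float64(-139.36447477107828), np.float64(24.143417441624745), 178, (np.float64(17.27059828771519), np.float64(30.509551015545878)))
(np.float64(-139.89479117361878), np.float64(24.516367817808355), 178, (np.float64(17.659017542434235), np.float64(30.89061739784348)))
pca -140.47740714413513 [436.32834129  49.38672337]
hand red px 200 239 217 274
217 225 225 [ 90 107 131]; 221 223 224 [ 4  8 90]; 225 220 222 [  9  11 101]; 229 218 221 [ 18  19 106]; 233 216 219 [ 17  20 110]; 237 214 218 [ 18  21 107]; 241 212 216 [18 19 99]; 245 209 214 [16 18 94]; 249 207 213 [16 18 94]; 253 205 219 [15 18 98]; 257 203 226 [15 16 99]; 261 202 231 [13 18 95]; 265 200 233 [ 16  19 112]; 269 203 237 [ 21  24 120]; 273 210 239 [ 25  26 123]; 
front 192 [np.float64(30.1), np.float64(28.2)]
lid mark 122.01612903225806 156.93548387096774 62 [465.63832797 -87.57115143  18.        ]
```

View pics/v5.png

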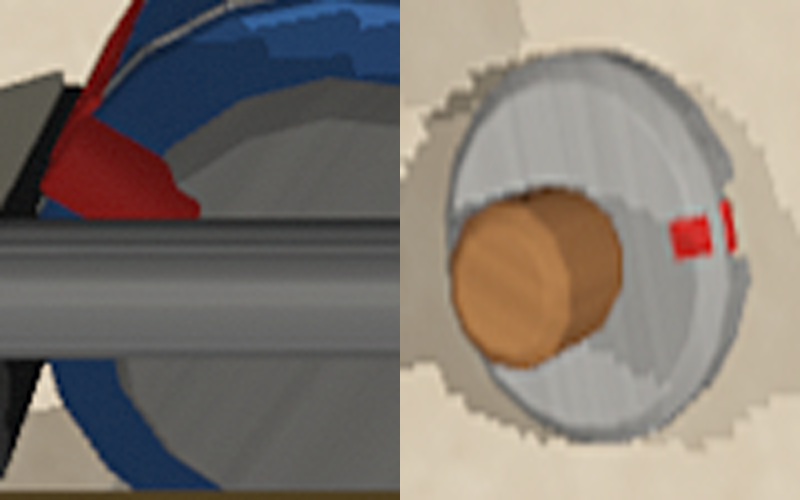

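```bash
python3 - <<'E'
from h import *
c=cam("wrist");T=np.array([526.23,42.7,219.45]);yw=2.8538
f=np.array([np.cos(yw),np.sin(yw),0]);C=T-0.4*f
for n,u,v,h in(("outer mid",207,258,3),("outer mid",207,258,5),("innertip",240,272,4),("up edge",219,253,4.9),("up edge",231,261,4.9),("corner lo",200,267,3),("corner up",214,249,3)):
    P=ray(c,u,v,T[2]+14.7+h)-C;print(n,h,np.hypot(*P[:2]).round(1),np.degrees(np.arctan2(P[1],P[0])).round(1),P[:2].round(1))
E
```

```text
outer mid 3 29.4 -139.2 [-22.3 -19.2]
outer mid 5 29.6 -141.0 [-23.  -18.6]
innertip 4 16.9 -146.6 [-14.1  -9.3]
up edge 4.9 27.4 -149.4 [-23.6 -14. ]
up edge 4.9 22.3 -150.8 [-19.5 -10.9]
corner lo 3 30.1 -130.8 [-19.7 -22.8]
corner up 3 29.4 -147.7 [-24.9 -15.7]
```

Tower axis (454.8, 64.6), key −140.5°; the blue tin in hand is at −140.3°, so no turn is needed.

```bash
python3 -m pendant '[[[-0.4,0.13,0],[0,0,0],-1],[[-0.8,0.25,0],[0,0,0],-1],[[-0.8,0.25,0],[0,0,0],-1],[[-0.39,0.1,0],[0,0,0],-1],[[0,0,-0.4],[0,0,0],-1],[[0,0,-0.8],[0,0,0],-1],[[0,0,-0.9],[0,0,0],-1],[[0,0,-0.9],[0,0,0],-1],[[0,0,-0.6],[0,0,0],-1],[[0,0,-0.27],[0,0,0],-1]]'
python3 -m pendant '[[[0,0,0],[0,0,0],-1],[[0,0,0],[0,0,0],-1],[[0,0,0],[0,0,0],-1],[[0,0,0],[0,0,0],-1],[[0,0,0],[0,0,0],-1],[[0,0,0],[0,0,0],-1],[[0,0,0],[0,0,0],-1],[[0,0,0],[0,0,0],-1],[[0,0,0],[0,0,0],-1],[[0,0,0],[0,0,0],-1]]'
```

```text
time: 17.27
tool_pos: [453.2, 64.6, 101.2]
tcp_rot: [-3.141, -0.004, 2.854]
contact_force: [-0.6, 0.3, -2.0]
grip_width: 59.3
finger_force: 30.0
time: 18.1
tool_pos: [454.5, 64.5, 103.4]
tcp_rot: [3.142, 0.0, 2.854]
contact_force: [-0.6, -0.6, -2.1]
grip_width: 59.1
finger_force: 30.0
```

```bash
python3 -m pendant '[[[0,0,-0.03],[0,0,0],-1],[[0,0,-0.03],[0,0,0],-1],[[0,0,-0.03],[0,0,0],-1],[[0,0,-0.03],[0,0,0],-1],[[0,0,-0.03],[0,0,0],-1],[[0,0,-0.03],[0,0,0],-1],[[0,0,-0.03],[0,0,0],-1],[[0,0,0],[0,0,0],-1],[[0,0,0],[0,0,0],-1],[[0,0,0],[0,0,0],-1]]'
```

```text
time: 18.93
tool_pos: [454.6, 64.5, 97.1]
tcp_rot: [3.141, 0.0, 2.854]
contact_force: [-0.1, -1.0, -2.4]
grip_width: 59.0
finger_force: 30.0
```

```bash
python3 -m pendant '[[[0,0,-0.02],[0,0,0],-1],[[0,0,-0.02],[0,0,0],-1],[[0,0,-0.02],[0,0,0],-1],[[0,0,-0.02],[0,0,0],-1],[[0,0,-0.02],[0,0,0],-1],[[0,0,-0.02],[0,0,0],-1],[[0,0,0],[0,0,0],-1],[[0,0,0],[0,0,0],-1],[[0,0,0],[0,0,0],-1],[[0,0,0],[0,0,0],-1]]'
```

```text
time: 19.77
tool_pos: [454.6, 64.5, 93.5]
tcp_rot: [3.141, 0.0, 2.854]
contact_force: [-0.6, -0.1, -1.7]
grip_width: 58.8
finger_force: 30.0
```

Past the key top with no contact; about 2.2 mm left.

```bash
python3 -m pendant '[[[0,0,-0.02],[0,0,0],-1],[[0,0,-0.02],[0,0,0],-1],[[0,0,-0.02],[0,0,0],-1],[[0,0,-0.02],[0,0,0],-1],[[0,0,0],[0,0,0],-1],[[0,0,0],[0,0,0],-1],[[0,0,0],[0,0,0],-1],[[0,0,0],[0,0,0],-1],[[0,0,0],[0,0,0],-1],[[0,0,0],[0,0,0],-1]]'
```

```text
time: 20.6
tool_pos: [454.6, 64.5, 91.3]
tcp_rot: [3.141, 0.0, 2.854]
contact_force: [-1.5, -0.1, 5.1]
grip_width: 59.3
finger_force: 30.0
```

```bash
python3 -m pendant '[[[0,0,0],[0,0,0],0],[[0,0,0],[0,0,0],0.5],[[0,0,0],[0,0,0],1],[[0,0,0],[0,0,0],1],[[0,0,0],[0,0,0],1],[[0,0,0.3],[0,0,0],1],[[0,0,0.8],[0,0,0],1],[[0,0,1],[0,0,0],1],[[0,0,1],[0,0,0],1],[[0,0,1],[0,0,-0.5],1]]'
python3 -m pendant '[[[0,-0.2,0],[0,0,-1],1],[[-0.1,-0.4,0],[0,0,-1],1],[[-0.2,-0.6,0],[0,0,-1],1],[[-0.2,-0.8,0],[0,0,-1],1],[[-0.2,-0.8,0],[0,0,-1],1],[[-0.2,-0.8,0],[0,0,-1],1],[[-0.2,-0.8,0],[0,0,-1],1],[[-0.2,-0.8,0],[0,0,-1],1],[[-0.2,-0.7,0],[0,0,-1],1],[[-0.2,-0.4,0],[0,0,-1],1]]'
python3 -m pendant '[[[-0.1,-0.2,0],[0,0,-1],1],[[0,0,0],[0,0,-1],1],[[0,0,0],[0,0,-1],1],[[0,0,0],[0,0,-1],1],[[0,0,0],[0,0,-1],1],[[0,0,0],[0,0,-1],1],[[0,0,0],[0,0,-1],1],[[0,0,0],[0,0,-1],1],[[0,0,0],[0,0,-1],1],[[0,0,0],[0,0,-0.8],1]]'
python3 -m pendant '[[[0,0,0],[0,0,0],1],[[0,0,0],[0,0,0],1],[[0,0,0],[0,0,0],1],[[0,0,0],[0,0,0],1],[[0,0,0],[0,0,0],1],[[0,0,0],[0,0,0],1],[[0,0,0],[0,0,0],1],[[0,0,0],[0,0,0],1],[[0,0,0],[0,0,0],1],[[0,0,0],[0,0,0],1]]'
python3 - <<'E'
from h import *
o=bot.get_obs();c=cam("wrist");im=bot.capture("wrist");print(o["tool_pos"],o["tcp_rot"],proj(c,[457,-114,18]))
cv2.imwrite("pics/w6.png",im)
t=bot.capture("top");cv2.imwrite("pics/t6.png",t)
E
```

```text
time: 21.43
tool_pos: [454.2, 64.6, 216.0]
tcp_rot: [3.142, 0.0, 2.794]
contact_force: [0.7, 0.0, -0.9]
grip_width: 91.6
finger_force: 0.0
time: 22.27
tool_pos: [403.2, -126.4, 214.7]
tcp_rot: [3.141, 0.001, 1.587]
contact_force: [0.2, 0.2, 0.2]
grip_width: 91.7
finger_force: 0.0
time: 23.1
tool_pos: [400.5, -130.4, 214.7]
tcp_rot: [3.141, -0.0, 0.412]
contact_force: [0.1, -0.9, 1.0]
grip_width: 91.8
finger_force: 0.0
time: 23.93
tool_pos: [400.5, -130.4, 214.0]
tcp_rot: [3.142, 0.0, 0.418]
contact_force: [0.2, -1.1, 0.3]
grip_width: 92.2
finger_force: 0.0
[ 400.51500432 -130.44519554  214.00358683] [3.14158705e+00 6.78346083e-05 4.17913033e-01] (np.float64(284.51717947547814), np.float64(117.0278977145471))
```

View pics/w6.png

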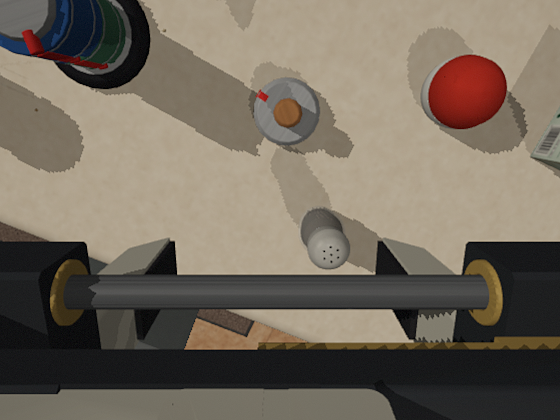

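The blue tin is seated and the red marks at the left edge are in line. The lid is at (286,111), its knob at (287,113), and its mark at (262,96).

```bash
python3 - <<'E'
from h import *
c=cam("wrist");im=cv2.imread("pics/w6.png");h=cv2.cvtColor(im,cv2.COLOR_BGR2HSV);H,S,V=cv2.split(h)
print("samples",h[90,295],h[130,290],h[60,250],h[145,340],h[112,287])
r=near(mask(im,"red"),262,96,14);vv,uu=np.nonzero(r);print("mark",uu.mean(),vv.mean(),len(uu))
k=near(((H>7)&(H<22)&(S>110)).astype(np.uint8),287,112,20);vk,uk=np.nonzero(k)
(x,y),R=cv2.minEnclosingCircle(np.column_stack([uk,vk]).astype(np.float32));print("knob",x,y,R,[ray(c,x,y,z).round(1) for z in(36,45)])
g=near(((S<35)).astype(np.uint8),286,111,42)|k|r
g=cv2.morphologyEx(g,cv2.MORPH_OPEN,np.ones((5,5)));C=circ(c,g,18,30);I=inner(c,g,18,0);print(C,I)
P=np.array([ray(c,a,b,18)[:2] for a,b in zip(uu,vv)])
for q in(C[0],I[0][:2]):
  d=P.mean(0)-q;print(np.degrees(np.arctan2(d[1],d[0])),np.hypot(*d))
E
```

```text
samples [ 24  10 129] [ 18  11 120] [ 19  49 173] [ 18  58 123] [ 13 155 127]
mark 262.0952380952381 95.76190476190476 63
knob 287.8781433105469 112.4916000366211 14.535051345825195 [array([ 461.9, -114.4,   36. ]), array([ 462. , -114.1,   45. ])]
(array([ 462.14227732, -111.86593178]), np.float64(0.6003393715103154), np.float64(29.676500079770477)) (array([ 461.74, -113.63,   28.6 ]), np.float64(0.47))
81.6505855511583 23.458191899945334
81.32885502968081 25.2623754076351
```

```bash
python3 -m pendant '[[[0.5,0.13,0],[0,0,0],1],[[0.8,0.2,0],[0,0,0],1],[[0.6,0.17,0],[0,0,0],1],[[0.14,0.05,-0.4],[0,0,0],1],[[0,0,-0.9],[0,0,0],1],[[0,0,-0.9],[0,0,0],1],[[0,0,-0.9],[0,0,0],1],[[0,0,-0.9],[0,0,0],1],[[0,0,-0.7],[0,0,0],1],[[0,0,-0.5],[0,0,0],1]]'
python3 -m pendant '[[[0,0,-0.3],[0,0,0],1],[[0,0,-0.15],[0,0,0],0.6],[[0,0,-0.1],[0,0,0],0.2],[[0,0,-0.1],[0,0,0],0],[[0,0,0],[0,0,0],-0.2],[[0,0,0],[0,0,0],-0.3],[[0,0,0],[0,0,0],-0.35],[[0,0,0],[0,0,0],-0.4],[[0,0,0],[0,0,0],-0.4],[[0,0,0],[0,0,0],-0.4]]'
```

```text
time: 24.87
tool_pos: [460.9, -113.6, 56.0]
tcp_rot: [-3.14, 0.002, 0.418]
contact_force: [0.6, -1.1, 0.2]
grip_width: 91.6
finger_force: 0.0
time: 25.7
tool_pos: [461.9, -114.0, 38.8]
tcp_rot: [3.141, -0.0, 0.418]
contact_force: [0.5, 0.8, -0.8]
grip_width: 36.2
finger_force: 0.0
```

```bash
python3 -m pendant '[[[0,0,0],[0,0,0],-1],[[0,0,0],[0,0,0],-1],[[0,0,0],[0,0,0],-1],[[0,0,0],[0,0,0],-1],[[0,0,0],[0,0,0],-1],[[0,0,0],[0,0,0],-1],[[0,0,0],[0,0,0],-1],[[0,0,0],[0,0,0],-1],[[0,0,0],[0,0,0],-1],[[0,0,0],[0,0,0],-1]]'
```

```text
time: 26.53
tool_pos: [461.8, -113.9, 38.6]
tcp_rot: [3.141, -0.0, 0.418]
contact_force: [-1.1, -0.3, 2.1]
grip_width: 23.2
finger_force: 30.0
```

```bash
python3 -m pendant '[[[0,0,0.2],[0,0,0],-1],[[0,0,0.5],[0,0,0],-1],[[0,0,0.9],[0,0,0],-1],[[0,0,0.9],[0,0,0],-1],[[0,0,0.9],[0,0,0],-1],[[0,0,0.9],[0,0,0],-1],[[0,0,0.9],[0,0,0.3],-1],[[0,0,0.9],[0,0,0.6],-1],[[0,0,0.5],[0,0,0.9],-1],[[0,0,0.1],[0,0,1],-1]]'
python3 -m pendant '[[[0.2,0.3,0],[0,0,1],-1],[[0.2,0.6,0],[0,0,1],-1],[[0.3,0.7,0],[0,0,1],-1],[[0.3,0.7,0],[0,0,1],-1],[[0.3,0.7,0],[0,0,1],-1],[[0.3,0.7,0],[0,0,1],-1],[[0.3,0.7,0],[0,0,1],-1],[[0.2,0.5,0],[0,0,1],-1],[[0.04,0.28,0],[0,0,1],-1],[[0,0,0],[0,0,1],-1]]'
python3 -m pendant '[[[0,0,0],[0,0,1],-1],[[0,0,0],[0,0,1],-1],[[0,0,0],[0,0,1],-1],[[0,0,0],[0,0,1],-1],[[0,0,0],[0,0,1],-1],[[0,0,0],[0,0,1],-1],[[0,0,0],[0,0,0.8],-1],[[0,0,0],[0,0,0.5],-1],[[0,0,0],[0,0,0],-1],[[0,0,0],[0,0,0],-1]]'
python3 -m pendant '[[[0,0,0],[0,0,0],-1],[[0,0,0],[0,0,0],-1],[[0,0,0],[0,0,0],-1],[[0,0,0],[0,0,0],-1],[[0,0,0],[0,0,0],-1],[[0,0,0],[0,0,0],-1],[[0,0,0],[0,0,0],-1],[[0,0,0],[0,0,0],-1],[[0,0,0],[0,0,0],-1],[[0,0,0],[0,0,0],-1]]'
python3 - <<'E'
from h import *
o=bot.get_obs();c=cam("wrist");im=bot.capture("wrist");print(o["tool_pos"],o["tcp_rot"],proj(c,[454.7,64.5,106]))
cv2.imwrite("pics/w7.png",im)
E
```

```text
time: 27.37
tool_pos: [462.8, -114.4, 243.0]
tcp_rot: [3.136, -0.002, 0.759]
contact_force: [0.7, 1.2, -1.6]
grip_width: 23.1
finger_force: 30.0
time: 28.2
tool_pos: [525.8, 43.4, 239.3]
tcp_rot: [-3.141, -0.001, 1.962]
contact_force: [-0.5, 0.4, -1.4]
grip_width: 23.3
finger_force: 30.0
time: 29.03
tool_pos: [525.7, 41.5, 239.5]
tcp_rot: [-3.142, -0.0, 2.828]
contact_force: [0.2, 0.4, -0.2]
grip_width: 23.0
finger_force: 30.0
time: 29.87
tool_pos: [525.9, 41.5, 239.5]
tcp_rot: [3.142, -0.0, 2.83]
contact_force: [-0.6, -0.3, -0.8]
grip_width: 23.5
finger_force: 30.0
[525.92746589  41.45316144 239.5211831 ] [ 3.14151728e+00 -1.42817189e-05  2.82978410e+00] (np.float64(275.79475939906), np.float64(94.95148108958004))
```

View pics/w7.png

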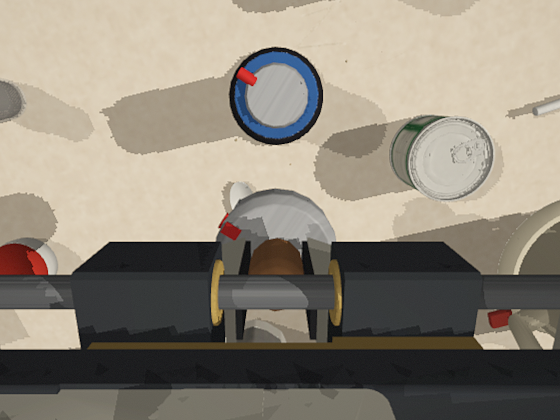

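The blue tin tops the tower at (277,95) with its key at (246,76). The lid is in hand, with its top mark at (231,230) and its front edge visible above the jaws.

```bash
python3 - <<'E'
from h import *
c=cam("wrist");im=cv2.imread("pics/w7.png");T=np.array([525.93,41.45,239.52]);yw=2.8298
g=near(mask(im,"blue"),277,95,45);r=near(mask(im,"red"),246,76,20)
x=circ(c,g|r,106,30);y=inner(c,g|r,106,0);b=inner(c,g|r,108,1);print("blue",x,y,b)
for q in(x[0],y[0][:2],b[0][:2]):print(keyang(c,r,112,q,10,33))
vv,uu=np.nonzero(r);P=np.array([ray(c,a,e,112)[:2] for a,e in zip(uu,vv)]);w,V=np.linalg.eigh(np.cov(P.T));print("pca",np.degrees(np.arctan2(V[1,1],V[0,1])))
H=cv2.cvtColor(im,cv2.COLOR_BGR2HSV);m=((H[...,0]<8)|(H[...,0]>170))&(H[...,1]>120)&(H[...,2]>50)
m=near(m.astype(np.uint8),231,228,18);n,L,st,ce=cv2.connectedComponentsWithStats(m);print(st[1:].tolist(),ce[1:])
f=np.array([np.cos(yw),np.sin(yw),0])
for i in range(1,n):
    if st[i,4]>20:
        for f0 in(0,1,-1):
            d=ray(c,*ce[i],T[2]-20.6)-T-f*f0;print(f0,np.degrees(np.arctan2(d[1],d[0])),np.hypot(*d[:2]))
G=near((H[...,1]<30).astype(np.uint8),277,245,58);
for u in(265,277,290):
    v0=np.nonzero(G[:,u])[0].min();print(u,v0,[((ray(c,u,v0,T[2]+h)-T)@f).round(1) for h in(-20.6,-30.6,-38.6)])
E
```

```text
blue (array([455.72911292,  64.15842603]), np.float64(0.3617774601625676), np.float64(29.965672315013776)) (array([455.31,  64.39,  29.61]), np.float64(0.29)) (array([455.42,  64.53,  22.63]), np.float64(0.49))
(np.float64(-140.8121300005718), np.float64(24.37619266332611), 218, (np.float64(17.46480946311124), np.float64(30.931410648469974)))
(np.float64(-139.76019920752907), np.float64(24.201749697002633), 218, (np.float64(17.3109937598023), np.float64(30.735891404699732)))
(np.float64(-139.67602852170427), np.float64(24.37618255748281), 218, (np.float64(17.486985900028795), np.float64(30.9083300193576)))
pca -139.35995381908458
[[219, 213, 10, 15, 33], [220, 222, 21, 18, 220]] [[223.18181818 219.96969697]
 [230.33636364 230.71363636]]
0 -144.06969645640274 29.825844334950407
1 -142.48870450142786 29.246297507430526
-1 -145.5893129605609 30.427225681817415
0 -138.52689513994162 24.36454721450972
1 -136.46172668048015 23.870071249486223
-1 -140.50745191973076 24.889395743581197
265 190 [np.float64(31.7), np.float64(29.4), np.float64(27.5)]
277 189 [np.float64(32.1), np.float64(29.9), np.float64(28.0)]
290 191 [np.float64(31.2), np.float64(28.9), np.float64(27.0)]
```

```bash
python3 -m pendant '[[[-0.4,0.13,0],[0,0,0],-1],[[-0.8,0.25,0],[0,0,0],-1],[[-0.8,0.25,0],[0,0,0],-1],[[-0.37,0.14,0],[0,0,0],-1],[[0,0,-0.3],[0,0,0],-1],[[0,0,-0.6],[0,0,0],-1],[[0,0,-0.7],[0,0,0],-1],[[0,0,-0.6],[0,0,0],-1],[[0,0,-0.4],[0,0,0],-1],[[0,0,-0.16],[0,0,0],-1]]'
python3 -m pendant '[[[0,0,0],[0,0,0],-1],[[0,0,0],[0,0,0],-1],[[0,0,0],[0,0,0],-1],[[0,0,0],[0,0,0],-1],[[0,0,0],[0,0,0],-1],[[0,0,0],[0,0,0],-1],[[0,0,0],[0,0,0],-1],[[0,0,0],[0,0,0],-1],[[0,0,0],[0,0,0],-1],[[0,0,0],[0,0,0],-1]]'
python3 -m pendant '[[[0,0,-0.03],[0,0,0],-1],[[0,0,-0.03],[0,0,0],-1],[[0,0,-0.03],[0,0,0],-1],[[0,0,-0.03],[0,0,0],-1],[[0,0,-0.03],[0,0,0],-1],[[0,0,-0.03],[0,0,0],-1],[[0,0,-0.03],[0,0,0],-1],[[0,0,0],[0,0,0],-1],[[0,0,0],[0,0,0],-1],[[0,0,0],[0,0,0],-1]]'
```

```text
time: 30.75
tool_pos: [454.4, 64.3, 154.6]
tcp_rot: [-3.141, -0.003, 2.83]
contact_force: [-0.3, -1.0, -1.6]
grip_width: 23.2
finger_force: 30.0
time: 31.58
tool_pos: [454.8, 64.5, 156.8]
tcp_rot: [3.142, 0.0, 2.83]
contact_force: [-0.5, -0.0, -0.7]
grip_width: 22.9
finger_force: 30.0
time: 32.42
tool_pos: [454.9, 64.6, 150.5]
tcp_rot: [3.141, 0.0, 2.83]
contact_force: [-0.4, 0.2, -0.8]
grip_width: 23.4
finger_force: 30.0
```

```bash
python3 -m pendant '[[[0,0,-0.02],[0,0,0],-1],[[0,0,-0.02],[0,0,0],-1],[[0,0,-0.02],[0,0,0],-1],[[0,0,-0.02],[0,0,0],-1],[[0,0,-0.02],[0,0,0],-1],[[0,0,-0.02],[0,0,0],-1],[[0,0,0],[0,0,0],-1],[[0,0,0],[0,0,0],-1],[[0,0,0],[0,0,0],-1],[[0,0,0],[0,0,0],-1]]'
```

```text
time: 33.25
tool_pos: [454.8, 64.5, 146.9]
tcp_rot: [3.141, 0.0, 2.83]
contact_force: [-1.0, 0.8, -1.2]
grip_width: 22.9
finger_force: 30.0
```

```bash
python3 -m pendant '[[[0,0,-0.02],[0,0,0],-1],[[0,0,-0.02],[0,0,0],-1],[[0,0,-0.02],[0,0,0],-1],[[0,0,-0.015],[0,0,0],-1],[[0,0,0],[0,0,0],-1],[[0,0,0],[0,0,0],-1],[[0,0,0],[0,0,0],-1],[[0,0,0],[0,0,0],-1],[[0,0,0],[0,0,0],-1],[[0,0,0],[0,0,0],-1]]'
```

```text
time: 34.08
tool_pos: [454.9, 64.5, 144.6]
tcp_rot: [3.141, 0.0, 2.83]
contact_force: [0.6, 0.3, -1.4]
grip_width: 23.2
finger_force: 30.0
```

```bash
python3 -m pendant '[[[0,0,-0.01],[0,0,0],-1],[[0,0,-0.01],[0,0,0],-1],[[0,0,-0.01],[0,0,0],-1],[[0,0,0],[0,0,0],-1],[[0,0,0],[0,0,0],-1],[[0,0,0],[0,0,0],-1],[[0,0,0],[0,0,0],-1],[[0,0,0],[0,0,0],-1],[[0,0,0],[0,0,0],-1],[[0,0,0],[0,0,0],-1]]'
```

```text
time: 34.92
tool_pos: [455.1, 64.5, 144.5]
tcp_rot: [3.141, 0.001, 2.83]
contact_force: [-1.8, 0.1, 7.3]
grip_width: 23.3
finger_force: 30.0
```

Seated at 144.5 with light contact. I'll release, retreat, and look.

```bash
python3 -m pendant '[[[0,0,0],[0,0,0],-0.3],[[0,0,0],[0,0,0],0],[[0,0,0],[0,0,0],0.3],[[0,0,0],[0,0,0],0.3],[[0,0,0],[0,0,0],0.3],[[0,0,0.3],[0,0,0],0.3],[[0,0,0.8],[0,0,0],0.3],[[0,0,0.9],[0,0,0],0.3],[[0,0,0.9],[0,0,0],0.3],[[0,0,0.6],[0,0,0],0.3]]'
python3 -m pendant '[[[0.3,-0.1,0],[0,0,0],0.3],[[0.6,-0.2,0],[0,0,0],0.3],[[0.8,-0.3,0],[0,0,0],0.3],[[0.6,-0.2,0],[0,0,0],0.3],[[0.3,-0.1,0],[0,0,0],0.3],[[0,0,0],[0,0,0],0.3],[[0,0,0],[0,0,0],0.3],[[0,0,0],[0,0,0],0.3],[[0,0,0],[0,0,0],0.3],[[0,0,0],[0,0,0],0.3]]'
python3 - <<'E'
from h import *
im=bot.capture("wrist");s=bot.capture("scene");t=bot.capture("top")
u,v=map(int,proj(cam("scene"),[454,64,60]));print(u,v)
a=cv2.resize(im[:260],(400,186));b=cv2.resize(s[v-45:v+45,u-45:u+45],(370,370),interpolation=cv2.INTER_CUBIC);d=cv2.resize(t[150:290,80:480],(770,270))
top=np.hstack([np.vstack([cv2.resize(im[20:200,180:380],(400,370))]),b]);cv2.imwrite("pics/v8.png",np.vstack([top[:320],d]))
E
```

```text
time: 35.75
tool_pos: [455.4, 64.5, 251.8]
tcp_rot: [3.141, 0.003, 2.83]
contact_force: [0.7, 0.7, 0.6]
grip_width: 59.6
finger_force: 0.0
time: 36.58
tool_pos: [532.2, 37.9, 248.9]
tcp_rot: [3.141, -0.0, 2.83]
contact_force: [-0.0, 0.9, -0.5]
grip_width: 60.2
finger_force: 0.0
284 222
```

View pics/v8.png

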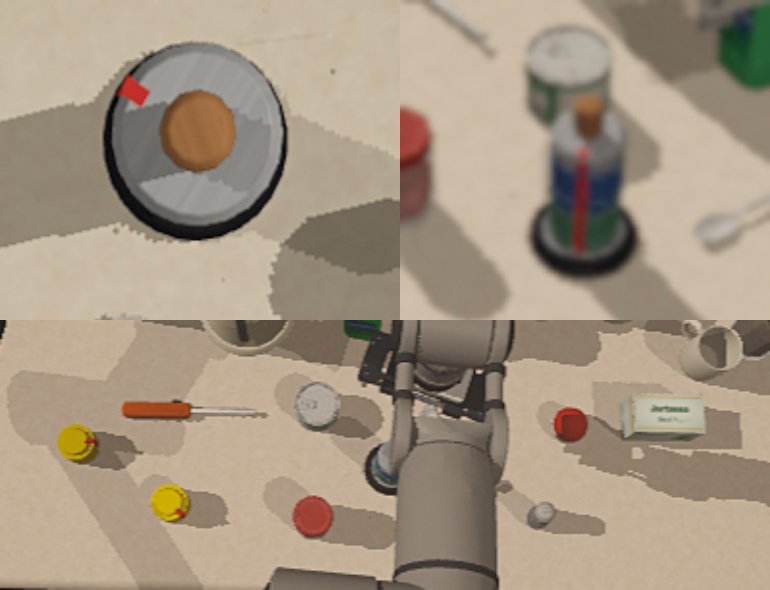

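The scene crop shows the tower upright on its base, seated, with the red marks in one continuous line. The bystanders are unmoved and the robot is clear.

```bash
python3 -c "
from plant import bot
print(bot.close_job())"
```

```text
the job is handed in; nothing more can be done
None
```

The storage tower is assembled on its base in the order asked (green tin, blue tin, lid): all three parts are seated, the red marks are in one line, the bystanders look unmoved in the last pictures, and I handed the job in at about 37 s of the 72 s allowed.

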